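# Shim a rocking carving stand with a wedge

### The job

The round carving stand with the wooden blank on it leans and rocks because one of its four feet is too short. With the fingertips, push the wooden wedge along the bench, thin edge first, under the short foot until the stand sits level and no longer rocks: only push, do not pick anything up, do not shove the stand away, and leave the cup, offcut and sanding block alone. Then press down with the fingertips on the free rim of the disc above the foot opposite the short one, to check that it is steady, and finish with the hand clear.

Things in the scene. Friction and masses are not known exactly. Their poses are not given: they have to be found in the camera images.
- stand: round wooden carving stand, about 1.25 kg, disc 220 mm across; four feet with half-ball ends (14 mm radius) 88 mm from its centre at +x, -x, +y (to the robot's left) and -y. The +y foot is 8 mm too short: at the start the stand leans 0.09 rad onto it and the -y foot hangs clear. Origin on the bench under the centre; z is upright while it LEANS at the start, so judge level by stand_top
- stand_top (a point): centre of the disc's upper face, 58 mm above the bench when level (disc 18 mm thick, 40 mm clear below). z: normal of the disc, vertical when level; +y: toward the short foot. A squared wooden blank, fixed on the disc, covers it: 151 mm along x, 108 along y, 55 high, its middle 14 mm toward +y
- short_foot (a point): lowest point of the short foot's half-ball end: on the bench at the start, 8 mm above the bench when the stand is level. The wedge has to go under here
- press_spot (a point): point to press straight down on: upper face of the disc at its free rim, 82 mm from the centre, nearly above the foot across from the short one. 58 mm above the bench when level; the blank's side is 42 mm away toward the centre
- wedge: loose wooden wedge flat on the bench, 110 mm long (y), 50 wide (x): thin edge, 1.5 mm high, at its -y end, toward the short foot; flat upright back, 18 mm high, at +y; even slope. Origin under its centre. The stand is level when the wedge's centre is about 13 mm (+-10) outside the foot's lowest point, pushed thin edge first. A push takes a few newtons, more as it lifts; it stays where left
- wood_cup: hollow turned wooden cup, 44 mm across, 85 mm high, origin under its centre; a bystander beside the stand, to be left alone
- offcut: sawn wooden offcut, 26 x 46 x 30 mm, origin under its centre; a bystander, to be left alone
- sanding_block: small sanding block lying on the bench, 22 x 88 x 18 mm, origin under its centre; a bystander, to be left alone

How it is judged:
On the way, in this order (a step that is already met when the one before it is completed fails the run):
1. the wedge has been pushed under the short foot, carries it, and the stand is level (within 0.02 rad) (angle between stand_top's own z axis and vertical below 0.02 rad and contact force between wedge and stand above 0.2 N and horizontal distance between wedge and short_foot below 0.045 m), for 0.2 s.
2. the fingers press down on the disc at the rim above the opposite foot (more than 2 N) and the stand stays level (within 0.025 rad) (contact force between the fingers and stand above 2 N and horizontal distance between the grasp point and press_spot below 0.035 m and angle between stand_top's own z axis and vertical below 0.025 rad), for 0.1 s.
At the end, for the whole second after the job is handed in: the stand is level within 0.02 rad with its short foot carried by the wedge (more than 0.2 N; wedge centre within 45 mm of the foot's lowest point), its top within 30 mm of where it started, the wedge flat on the bench, all at rest (all of step 1 and distance of stand_top from where it was at the start of the episode below 0.03 m and angle between wedge's own z axis and vertical below 0.05 rad and linear speed of each of stand, wedge below 0.01 m/s and angular speed of stand below 0.05 rad/s); the robot touches nothing.
It fails at once if the wedge is lifted (its origin more than 15 mm up) (height (world z) of wedge above 0.015 m).
It fails at once if the stand is lifted or tipped over (height (world z) of stand_top above 0.085 m or angle between stand_top's own z axis and vertical above 0.2 rad).
It fails at once if the stand is shoved more than 40 mm (distance of stand_top from where it was at the start of the episode above 0.04 m).
It fails at once if the stand is pressed with more than 45 N (contact force between the fingers and stand above 45 N).
It fails at once if the cup, offcut or sanding block is moved by more than 20 mm (distance of any of wood_cup, offcut, sanding_block from where it was at the start of the episode above 0.02 m).
It also fails if it takes over 64 s, if anything falls off the work surface, if the arm or the gripper's body presses on something with over 40 N, if the wrist force passes 120 N, or if a joint passes its speed limit or range.

### The arm

A 6-joint arm with a two-finger parallel gripper is mounted at the origin on a cart in front of the work surface, level with it; the furniture and walls round the work are solid. World frame = base frame: x ahead of the robot, y to its left, z up, the work surface at z = 0. Lengths are in m, angles in rad, forces in N, time in s.
With the tool pointing down it reaches from about 0.3 to 0.875 m from the base axis. Payload 6.4 kg.
Tool frame: the origin (TCP) lies at the very end of the fingers, on their centre line; the grasp point (between the pads) lies 19 mm behind it; z points along the fingers, y is the line along which they close (so a half turn about z gives the same grasp; the last joint's range is limited). The gripper opens to 85 mm and grips with 20 to 120 N. Pads are 22 mm wide; open, the fingers measure 114 mm over their backs; the gripper's body (76 mm by 85 mm) begins 54 mm behind the grasp point. The pads swing forward as they close: fully open they stand 13 mm farther back than shut.
Start: joints at [-1.484, 0.181, 1.607, -0, 1.354, -0.206], TCP at [0.166, -0.551, 0.231] pointing down, gripper open.
Joint ranges: [-2.99, 2.99], [-0.89, 2.07], [0.3, 2.58], [-1.14, 4.28], [0, 2.63], [-3.12, 3.12]. Speed limits (rad/s): [2.57, 2.57, 3.01, 3.14, 3.14, 3.14].

### API

Orientations are given as a unit quaternion [w, x, y, z].
In Python, from bench import ctrl gives the robot as it stands.
- The arm moves only by the shell command python3 jog.py 'ROWS'. ROWS is a JSON list of rows, 1 to 10 of them, each of 7 numbers: dx, dy, dz in m, then a rotation vector rx, ry, rz in rad, then the opening from 0.0 (shut) to 1.0 (fully open); each row is the pose to reach, as a shift and turn from the pose commanded when the command began, along the tool's axes at that moment; what a row does not reach only later rows make up. A row lasts 1/8 s, in which the tool goes at most 0.0625 m and 0.188 rad, less where a joint would pass 70% of its speed; a pose out of reach is approached as far as the arm can. The fingers move at their own pace and stop on an object; the grip force is fixed at half the most. Time passes only in rows, so rows that do not move let the fingers close. It prints the time, the measured TCP pose, the force, the opening and the grip force at its end.
- ctrl.get_obs(): the state, without advancing time (a new reading comes with each control period).
- ctrl.camera(name): name is "scene" or "top"; returns the picture (384x512x3 uint8, blue, green, red); there is no depth.
- ctrl.camera_params(name): a dict with "fovy" (degrees; the focal length in pixels is half the picture's height over the tangent of half this angle, whatever the lens; pixels are square), "cx", "cy" (the principal point, pixels), "view" (4x4, takes a point from world to camera coordinates). Camera axes: x right, y up, looking along -z (the intrinsics and any distortion apply to the point x, -y, -z); pixel columns grow to the right and rows downward; lengths in m; the calibration is good to about 2 mm. A picture is of the moment at which its call begins. camera_params takes no time and is no camera call.
- ctrl.hand_in(): hands the job in; it is judged then, once.
The state is a dict: "time_s": time; "q": joint angles; "dq": joint speeds; "joint_efforts": joint torques, N m; "eef_pos": TCP position; "eef_rot": TCP orientation; "wrist_force": force on the tool from outside, world axes, zero at the start; "torque": the same for the moment, N m; "opening": opening from 0.0 (shut) to 1.0 (fully open); "grasp_force": force on a finger pad.
Only numpy, scipy, OpenCV 4.12 (cv2) and the standard library are available. Lean on these libraries where they do the work, as an engineer would, in place of code of your own. Each camera call takes 0.05 s, during which the arm holds its last target. There are 200 camera calls.

## Working session

There is one attempt and no reset: what is moved stays moved. The work goes in short steps, Python scripts to look and compute and a shell command to move; the robot and the scene stay as the last step left them, time stands still between calls to the robot, and variables do not carry over. Pictures are saved under pics/ and viewed, at most 10 in all, crops included, and the job is handed in when it is done.

```bash
mkdir -p pics; ls
cat > h.py <<'E'
import numpy as np, cv2
from bench import ctrl
def ray(n,u,v):
    p=ctrl.camera_params(n); f=192/np.tan(np.radians(p['fovy'])/2)
    V=np.array(p['view']); R=V[:3,:3]; c=-R.T@V[:3,3]
    d=R.T@np.array([(u-p['cx'])/f,-(v-p['cy'])/f,-1]); return c,d
def onz(n,u,v,z):
    c,d=ray(n,u,v); return c+d*(z-c[2])/d[2]
def proj(n,P):
    p=ctrl.camera_params(n); f=192/np.tan(np.radians(p['fovy'])/2)
    V=np.array(p['view']); q=V[:3,:3]@np.array(P)+V[:3,3]
    return p['cx']+f*q[0]/-q[2], p['cy']-f*q[1]/-q[2]
E
python3 - <<'E'
from h import *
for n in ("scene","top"):
    p=ctrl.camera_params(n); print(n,p, ray(n,256,192)[0])
    im=ctrl.camera(n); cv2.imwrite(f'pics/{n}0.png',cv2.resize(im,(800,600),interpolation=cv2.INTER_CUBIC))
o=ctrl.get_obs(); print(o)
E
```

```text
bench.py
jog.py
pics
scene {'fovy': 53.071417304033815, 'cx': 258.8414287833993, 'cy': 191.2301320882325, 'view': array([[-0.99990355, -0.01228967, -0.00646903,  0.63152927],
       [ 0.00610562, -0.80734851,  0.59004331, -0.10581921],
       [-0.0124742 ,  0.58994691,  0.80734568, -0.95589384],
       [ 0.        ,  0.        ,  0.        ,  1.        ]])} [0.62019045 0.48625492 0.83826006]
top {'fovy': 47.4585654314546, 'cx': 255.43286926091127, 'cy': 191.53577296359478, 'view': array([[ 0.00177244, -0.9997844 ,  0.02068826, -0.08517619],
       [ 0.99806503,  0.00305449,  0.06210373, -0.61070423],
       [-0.06215353,  0.02053815,  0.99785526, -1.07426165],
       [ 0.        ,  0.        ,  0.        ,  1.        ]])} [ 0.54290435 -0.06122909  1.1116468 ]
{'time_s': 0.1, 'q': array([-1.48431213e+00,  1.81449709e-01,  1.60789281e+00, -9.22414126e-06,
        1.35386698e+00, -2.06309110e-01]), 'dq': array([ 7.20028045e-04, -1.54247908e-03, -1.44314621e-03,  8.76892967e-04,
       -8.86605308e-05,  1.03308236e-03]), 'joint_efforts': array([ 5.11550825e-04, -4.45876944e+01, -3.52237165e+01, -1.99949577e-04,
        4.14166687e-03, -2.30118764e-05]), 'eef_pos': array([ 0.16592501, -0.5500083 ,  0.2304912 ]), 'eef_rot': array([-8.07244151e-04,  9.89302667e-01,  1.45875222e-01,  4.39106646e-05]), 'wrist_force': array([0.01688924, 0.02555271, 0.08153359]), 'torque': array([-0.02778276,  0.04204261,  0.00762991]), 'grasp_force': 0.0, 'opening': 1.0006869037597514}
```

View pics/top0.png

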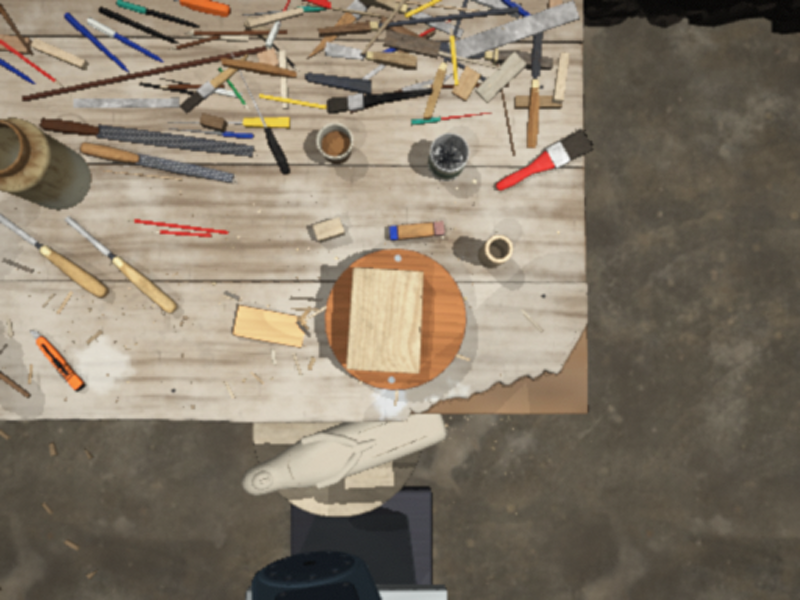

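View pics/scene0.png

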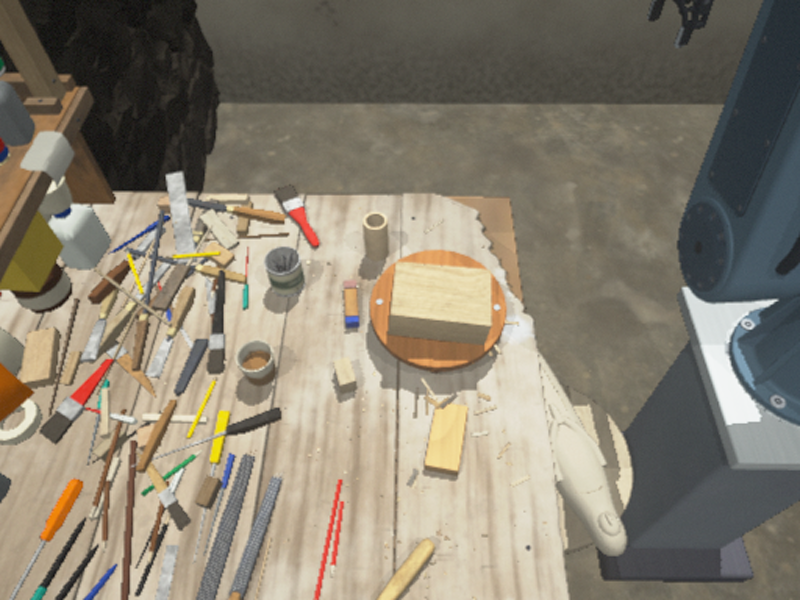

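The top view shows the disc centred near (396,320), the wedge near (269,326), back to the left and slightly turned, the offcut at (327,229), the sanding block at (415,231) and the cup at (497,250). I'll enlarge the stand and wedge.

Run:
```python
from h import *
im=ctrl.camera('top'); c=im[150:260,140:306]
cv2.imwrite('pics/c1.png',cv2.resize(c,None,fx=4.8,fy=4.8,interpolation=cv2.INTER_CUBIC))
im=ctrl.camera('scene'); c=im[150:310,210:350]
cv2.imwrite('pics/c2.png',cv2.resize(c,None,fx=3.7,fy=3.7,interpolation=cv2.INTER_CUBIC))
```

```text
(no output)
```

View pics/c1.png

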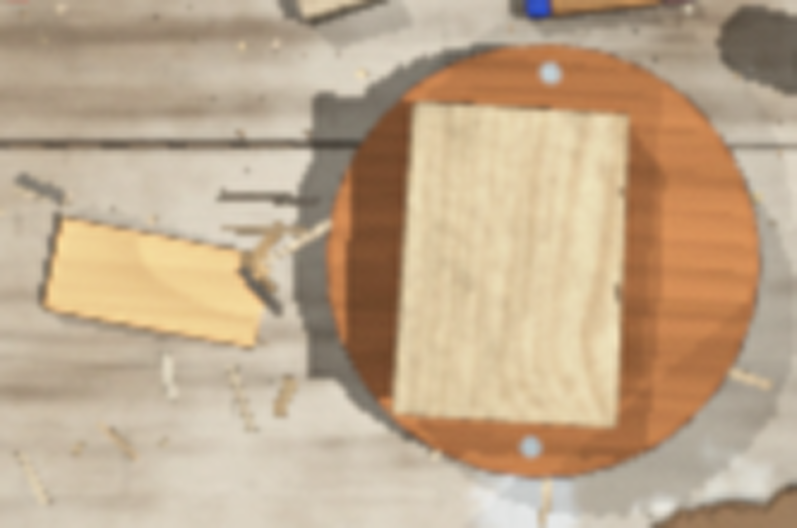

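View pics/c2.png

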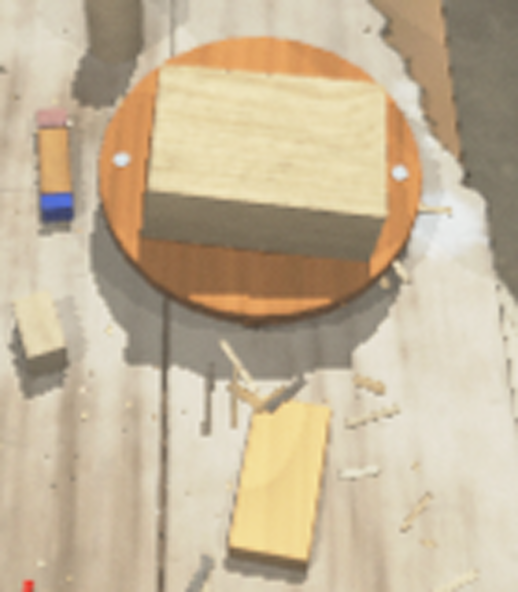

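Run:
```python
from h import *
T=lambda u,v,z: onz('top',140+u/4.8,150+v/4.8,z)
S=lambda u,v,z: onz('scene',210+u/3.7,150+v/3.7,z)
np.set_printoptions(precision=4,suppress=True)
print('wedge top: BL(+x),BR(-x) back, thin -x');
b1,b2,t2,t1=T(62,215,.018),T(43,308,.018),T(255,347,.0015),T(262,258,.0015)
print(b1,b2,t2,t1,np.linalg.norm(b1-b2),np.linalg.norm(b2-t2))
b1s,b2s,t2s,t1s=S(228,548,.018),S(308,562,.018),S(329,405,.0015),S(252,402,.0015)
print('scene',b1s,b2s,t2s,t1s,np.linalg.norm(b1s-b2s),np.linalg.norm(b2s-t2s))
print('screws top',T(550,73,.055),T(530,447,.055)); print('screws scene',S(121,159,.055),S(400,172,.055))
print('disc extremes',T(328,261,.046),T(762,261,.064),T(545,44,.055),T(545,478,.055))
for nm,P in dict(block=(415,231,.018),cup=(497,250,.085),off=(327,229,.03),offedge=(333,241,.03)).items(): print(nm,onz('top',P[0]*.64,P[1]*.64,P[2]))
```

```text
wedge top: BL(+x),BR(-x) back, thin -x
[0.6021 0.1722 0.018 ] [0.5538 0.1812 0.018 ] [0.5337 0.0734 0.0015] [0.5806 0.0702 0.0015] 0.049149530530394635 0.11092707161806634
scene [0.6012 0.1773 0.018 ] [0.5541 0.1853 0.018 ] [0.5351 0.0756 0.0015] [0.5846 0.0739 0.0015] 0.04778319494449481 0.11262487395771863
screws top [ 0.6729 -0.0808  0.055 ] [ 0.4843 -0.0711  0.055 ]
screws scene [ 0.6728 -0.0804  0.055 ] [ 0.4842 -0.071   0.055 ]
disc extremes [0.5776 0.0315 0.046 ] [ 0.5775 -0.187   0.064 ] [ 0.6877 -0.0782  0.055 ] [ 0.4689 -0.0787  0.055 ]
block [ 0.7217 -0.1092  0.018 ]
cup [ 0.6823 -0.2309  0.085 ]
off [0.7222 0.0318 0.03  ]
offedge [0.703  0.0221 0.03  ]
```

Stand centre ≈ (0.579,-0.076) with yaw −0.05, and short foot ≈ (0.583,0.007). The wedge centre is ≈ (0.568,0.126) with yaw −0.18, so pushing it straight would miss the foot. I'll first nudge its −x side with shut fingers to line it up.

```bash
python3 jog.py '[[0.528,-0.562,0,0,0,0.342,0],[0.528,-0.562,0,0,0,0.342,0],[0.528,-0.562,0,0,0,0.342,0],[0.528,-0.562,0,0,0,0.342,0],[0.528,-0.562,0,0,0,0.342,0],[0.528,-0.562,0,0,0,0.342,0],[0.528,-0.562,0,0,0,0.342,0],[0.528,-0.562,0,0,0,0.342,0],[0.528,-0.562,0,0,0,0.342,0],[0.528,-0.562,0,0,0,0.342,0]]'
cat >> h.py <<'E'
from scipy.spatial.transform import Rotation as Ro
def to(x,y,z,yaw=None):
    "rows needed: tool-axis shift and turn about tool z so that tool y has world angle yaw"
    o=ctrl.get_obs(); w,a,b,c=o['eef_rot']; M=Ro.from_quat([a,b,c,w]).as_matrix()
    d=M.T@(np.array([x,y,z])-o['eef_pos']); r=np.zeros(3)
    if yaw is not None:
        M2=np.array([[-np.sin(yaw-np.pi),0,0]]); ty=np.array([np.cos(yaw),np.sin(yaw),0]); tz=np.array([0,0,-1.]); tx=np.cross(ty,tz)
        r=Ro.from_matrix(M.T@np.stack([tx,ty,tz],1)).as_rotvec()
    print('t',o['time_s'],'pos',o['eef_pos'].round(4),'y-axis ang',np.arctan2(M[1,1],M[0,1]).round(3),'tilt',M[:,2].round(3),'q',o['q'].round(2),'op',round(o['opening'],2),'F',o['wrist_force'].round(2))
    print('rows',d.round(4),r.round(4))
E
python3 -c "
from h import *
to(.51,.14,.06,-1.621)"
```

```text
time_s: 1.45
eef_pos: [0.4449, 0.0111, 0.2316]
eef_rot: [0.0, 1.0, -0.025, 0.001]
wrist_force: [0.6, -1.6, 0.7]
opening: 0.001
grasp_force: 0.0
t 1.45 pos [0.4449 0.0111 0.2316] y-axis ang -1.62 tilt [ 0.001 -0.    -1.   ] q [-0.24 -0.12  1.92 -0.    1.35  1.38] op 0.0 F [ 0.61 -1.58  0.66]
rows [ 0.0585 -0.132   0.1716] [ 0.0004 -0.0011  0.0012]
```

```bash
python3 jog.py '[[0.0585,-0.132,0.03,0,0,0,0],[0.0585,-0.132,0.03,0,0,0,0],[0.0585,-0.132,0.03,0,0,0,0],[0.0585,-0.132,0.12,0,0,0,0],[0.0585,-0.132,0.18,0,0,0,0],[0.0585,-0.132,0.21,0,0,0,0],[0.0585,-0.132,0.226,0,0,0,0],[0.0585,-0.132,0.226,0,0,0,0]]'
python3 -c "
from h import *
to(.554,.14,.005,-1.621)"
```

```text
time_s: 2.45
eef_pos: [0.509, 0.138, 0.0052]
eef_rot: [0.0, 1.0, -0.025, -0.001]
wrist_force: [0.9, 0.3, 0.8]
opening: 0.001
grasp_force: 0.0
t 2.45 pos [0.509  0.138  0.0052] y-axis ang -1.62 tilt [-0.001 -0.    -1.   ] q [ 0.04  0.4   1.86 -0.    0.88  1.66] op 0.0 F [0.89 0.33 0.79]
rows [ 0.0448 -0.0042  0.0001] [0.0001 0.0014 0.0009]
```

Now the side push, slowly in +x.

```bash
python3 jog.py '[[0.01,-0.002,0,0,0,0,0],[0.018,-0.002,0,0,0,0,0],[0.022,-0.002,0,0,0,0,0],[0.026,-0.002,0,0,0,0,0],[0.03,-0.002,0,0,0,0,0],[0.034,-0.002,0,0,0,0,0],[0.038,-0.002,0,0,0,0,0],[0.042,-0.002,0,0,0,0,0],[0.045,-0.002,0,0,0,0,0],[0.045,-0.002,0,0,0,0,0]]'
python3 jog.py '[[-0.02,0,0,0,0,0,0],[-0.03,0,-0.06,0,0,0,0],[-0.03,0,-0.1,0,0,0,0],[-0.08,0,-0.1,0,0,0,0],[-0.08,0,-0.1,0,0,0,0]]'
python3 - <<'E'
from h import *
im=ctrl.camera('top'); c=im[150:260,120:286]
cv2.imwrite('pics/c3.png',cv2.resize(c,None,fx=4.8,fy=4.8,interpolation=cv2.INTER_CUBIC))
to(.6,.25,.12,0)
E
```

```text
time_s: 3.7
eef_pos: [0.5545, 0.1378, 0.0053]
eef_rot: [-0.0, 1.0, -0.025, 0.0]
wrist_force: [-0.0, -0.4, 0.4]
opening: -0.002
grasp_force: 0.0
time_s: 4.32
eef_pos: [0.4704, 0.1422, 0.1046]
eef_rot: [0.0, 1.0, -0.024, -0.002]
wrist_force: [0.2, -0.2, -0.3]
opening: 0.003
grasp_force: 0.0
t 4.375 pos [0.4728 0.142  0.1052] y-axis ang -1.619 tilt [-0.001 -0.    -1.   ] q [ 0.05  0.16  1.91 -0.    1.07  1.67] op -0.0 F [ 1.43 -0.42  0.32]
rows [ 0.1218 -0.114  -0.0149] [-5.0000e-04  6.0000e-04 -1.6193e+00]
```

View pics/c3.png

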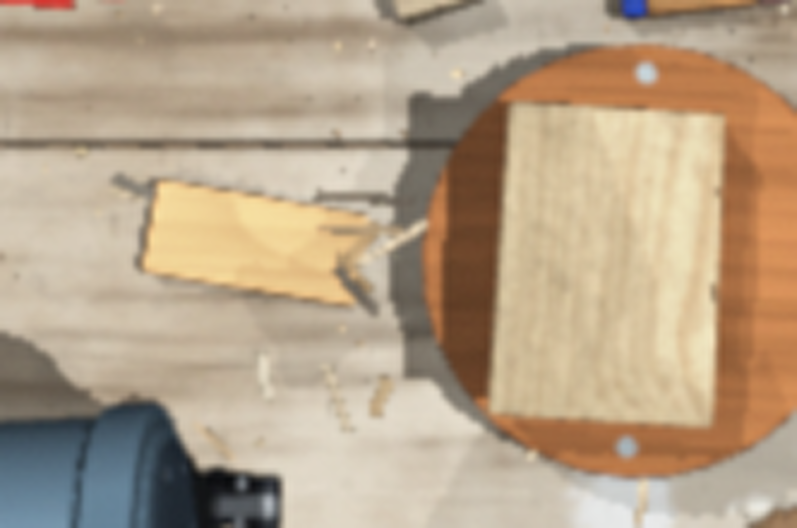

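The wedge moved up (+x) in the picture: back corners (155,181) and (141,269), thin corner (352,304). The stand hasn't moved.

Run:
```python
from h import *
T=lambda u,v,z: onz('top',120+u/4.8,150+v/4.8,z)
b1,b2,t2,t1=T(155,181,.018),T(141,269,.018),T(352,304,.0015),T(367,214,.0015)
print(b1,b2,t2,t1)
d=(b2-t2); print('yaw side',-np.arctan2(d[0],d[1]),'yaw back',np.arctan2(*(b1-b2)[[1,0]]))
bm=(b1+b2)/2; tm=(t2+t1)/2; print(bm,tm)
```

```text
[0.61981658 0.1740191  0.018     ] [0.57400333 0.18050252 0.018     ] [0.55627742 0.07307946 0.0015    ] [0.60384144 0.06567004 0.0015    ]
yaw side -0.16353664195983064 yaw back -0.14058488768301683
[0.59690996 0.17726081 0.018     ] [0.58005943 0.06937475 0.0015    ]
```

```bash
python3 jog.py '[[0.115,-0.079,0,0,0,-1.579,0],[0.115,-0.079,0,0,0,-1.579,0],[0.115,-0.079,0,0,0,-1.579,0],[0.115,-0.079,0,0,0,-1.579,0],[0.115,-0.079,0,0,0,-1.579,0],[0.115,-0.079,0,0,0,-1.579,0],[0.115,-0.079,0,0,0,-1.579,0],[0.115,-0.079,0,0,0,-1.579,0],[0.115,-0.079,0,0,0,-1.579,0],[0.115,-0.079,0,0,0,-1.579,0]]'
python3 jog.py '[[0,0,0.05,0,0,0,0],[0,0,0.09,0,0,0,0],[0,0,0.099,0,0,0,0],[0,0,0.099,0,0,0,0]]'
python3 -c "
from h import *
to(.59,.15,.006,-.04)"
```

```text
time_s: 5.62
eef_pos: [0.5938, 0.215, 0.1049]
eef_rot: [0.0, 0.722, 0.692, 0.0]
wrist_force: [-0.5, 0.4, -0.5]
opening: -0.001
grasp_force: 0.0
time_s: 6.12
eef_pos: [0.5934, 0.215, 0.0063]
eef_rot: [-0.0, 0.722, 0.692, -0.0]
wrist_force: [0.1, -0.2, 1.1]
opening: 0.001
grasp_force: 0.0
t 6.125 pos [0.5934 0.215  0.0063] y-axis ang -0.042 tilt [-0. -0. -1.] q [ 0.16  0.58  1.58 -0.    0.99  0.2 ] op 0.0 F [ 0.11 -0.19  1.07]
rows [-0.0651 -0.0007  0.0003] [-0.0003  0.0001 -0.0019]
```

```bash
python3 jog.py '[[-0.012,-0.001,0,0,0,0,0],[-0.02,-0.003,0,0,0,0,0],[-0.024,-0.003,0,0,0,0,0],[-0.028,-0.003,0,0,0,0,0],[-0.032,-0.003,0,0,0,0,0],[-0.036,-0.003,0,0,0,0,0],[-0.04,-0.003,0,0,0,0,0],[-0.044,-0.003,0,0,0,0,0],[-0.048,-0.003,0,0,0,0,0],[-0.05,-0.003,0,0,0,0,0]]'
python3 - <<'E'
from h import *
im=ctrl.camera('top'); c=im[150:260,120:286]
a=cv2.resize(c,None,fx=4.0,fy=4.0,interpolation=cv2.INTER_CUBIC)
im=ctrl.camera('scene'); c=im[190:310,240:340]
b=cv2.resize(c,None,fx=3.6667,fy=3.6667,interpolation=cv2.INTER_CUBIC)
o=np.zeros((440,664+b.shape[1],3),np.uint8);o[:a.shape[0],:664]=a;o[:b.shape[0],664:]=b
o=o[:,:];cv2.imwrite('pics/c4.png',cv2.resize(o,None,fx=.77,fy=.77)); print(o.shape)
to(.59,.10,.006,-.04)
E
```

```text
time_s: 7.38
eef_pos: [0.588, 0.1649, 0.0063]
eef_rot: [-0.0, 0.722, 0.692, -0.0]
wrist_force: [0.3, 0.1, -0.5]
opening: -0.006
grasp_force: 0.2
(440, 1031, 3)
t 7.475 pos [0.588  0.1649 0.0062] y-axis ang -0.041 tilt [-0. -0. -1.] q [ 0.08  0.54  1.64 -0.    0.96  0.12] op -0.0 F [-0.28  0.   -0.46]
rows [-0.0648  0.0047  0.0002] [-0.0001  0.0001 -0.0012]
```

View pics/c4.png

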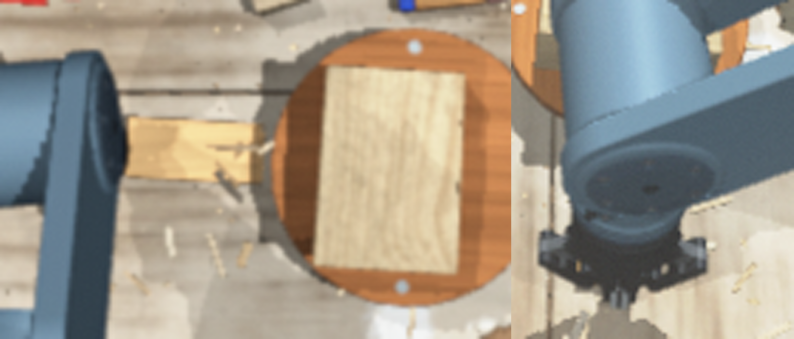

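```bash
python3 - <<'E'
from h import *
for x,y,z in((258,126,.0015),(258,183,.0015),(140,117,.016),(140,178,.016)): print(onz('top',120+x/3.08,150+y/3.08,z))
E
python3 jog.py '[[-0.005,0,0,0,0,0,0],[-0.01,0,0,0,0,0,0],[-0.015,0,0,0,0,0,0],[-0.02,0,0,0,0,0,0],[-0.025,0,0,0,0,0,0],[-0.03,0,0,0,0,0,0],[-0.034,0,0,0,0,0,0],[-0.038,0,0,0,0,0,0],[-0.042,0,0,0,0,0,0],[-0.044,0,0,0,0,0,0]]'
```

```text
[0.61324586 0.04724257 0.0015    ]
[0.5662484  0.04681469 0.0015    ]
[0.619364   0.14162633 0.016     ]
[0.56978395 0.14090653 0.016     ]
time_s: 8.72
eef_pos: [0.5862, 0.121, 0.0063]
eef_rot: [-0.0, 0.722, 0.692, -0.0]
wrist_force: [0.5, 1.7, -0.7]
opening: -0.0
grasp_force: 0.8
```

```bash
python3 jog.py '[[-0.003,0,0,0,0,0,0],[-0.006,0,0,0,0,0,0],[-0.009,0,0,0,0,0,0],[-0.012,0,0,0,0,0,0],[-0.014,0,0,0,0,0,0],[-0.016,0,0,0,0,0,0],[-0.018,0,0,0,0,0,0],[-0.02,0,0,0,0,0,0]]'
python3 jog.py '[[-0.002,0,0,0,0,0,0],[-0.004,0,0,0,0,0,0],[-0.006,0,0,0,0,0,0],[-0.008,0,0,0,0,0,0],[-0.01,0,0,0,0,0,0],[-0.011,0,0,0,0,0,0],[-0.011,0,0,0,0,0,0]]'
python3 - <<'E'
from h import *
T=ctrl.camera('top'); cv2.imwrite('pics/t5raw.png',T)
c=T[150:260,140:306]
cv2.imwrite('pics/c5.png',cv2.resize(c,None,fx=4.8,fy=4.8,interpolation=cv2.INTER_CUBIC))
to(.586,.14,.006)
E
```

```text
time_s: 9.72
eef_pos: [0.5854, 0.1011, 0.0063]
eef_rot: [0.0, 0.721, 0.692, -0.0]
wrist_force: [-0.7, 0.6, -0.0]
opening: -0.003
grasp_force: 0.6
time_s: 10.6
eef_pos: [0.5849, 0.0901, 0.0063]
eef_rot: [0.0, 0.721, 0.692, -0.0]
wrist_force: [-0.2, 0.7, -0.1]
opening: 0.002
grasp_force: 0.3
t 10.65 pos [0.5849 0.0901 0.0063] y-axis ang -0.041 tilt [-0. -0. -1.] q [-0.05  0.51  1.69 -0.    0.94 -0.01] op 0.0 F [0.1  0.29 0.06]
rows [ 0.0499 -0.001   0.0003] [0. 0. 0.]
```

View pics/c5.png

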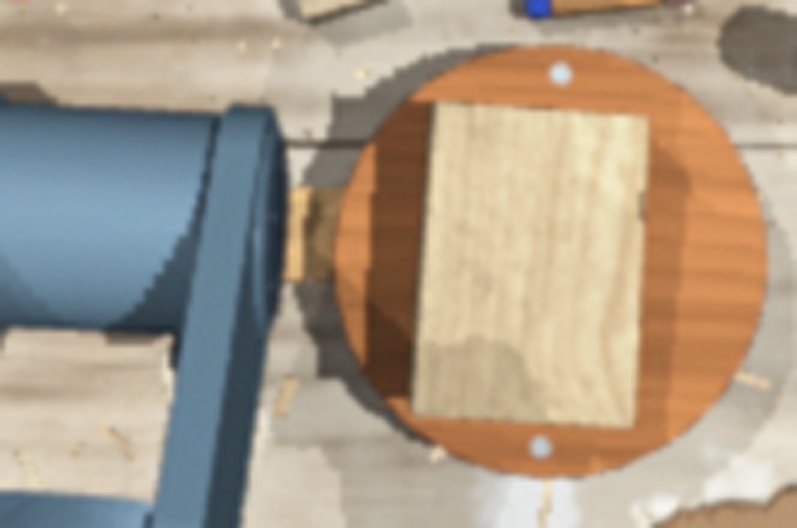

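The stand has righted: the blank moved about 20 crop pixels right and the screws about 10, close to what a full levelling should give. I'll push 4 mm more to the middle of the range, back off and measure.

```bash
python3 jog.py '[[-0.002,0,0,0,0,0,0],[-0.004,0,0,0,0,0,0],[-0.004,0,0,0,0,0,0],[-0.004,0,0,0,0,0,0]]'
python3 jog.py '[[0.01,0,0,0,0,0,0],[0.05,0,0,0,0,0,0],[0.1,0,0,0,0,0,0],[0.1,0,-0.06,0,0,0,0],[0.1,0,-0.12,0,0,0,0],[0.1,0,-0.16,0,0,0,0],[0.1,0,-0.16,0,0,0,0]]'
python3 - <<'E'
from h import *
A=ctrl.camera('top');B=ctrl.camera('scene')
a=cv2.resize(A[150:260,140:306],(600,398),interpolation=cv2.INTER_CUBIC)
cv2.imwrite('pics/c6.png',a)
cv2.imwrite('pics/c7.png',cv2.resize(B[150:310,210:350],None,fx=3.7,fy=3.7,interpolation=cv2.INTER_CUBIC))
# blank-top shift since start (subpixel), in both pictures
T0=cv2.imread('pics/top0.png');S0=cv2.imread('pics/scene0.png')
up=lambda i:cv2.cvtColor(cv2.resize(i,(800,600),interpolation=cv2.INTER_CUBIC),cv2.COLOR_BGR2GRAY).astype(np.float32)
g=lambda i:cv2.cvtColor(i,cv2.COLOR_BGR2GRAY).astype(np.float32)
for n,a0,a1,box in(('top',g(T0),up(A),(340,435,260,380)),('scene',g(S0),up(B),(385,500,258,325))):
    x0,x1,y0,y1=box; W=np.eye(2,3,dtype=np.float32)
    cc,W=cv2.findTransformECC(a0[y0:y1,x0:x1],a1[y0:y1,x0:x1],W,cv2.MOTION_AFFINE,(3,200,1e-6),None,3)
    c=np.array([(x1-x0)/2,(y1-y0)/2]); print(n,cc,(W[:,:2]@c+W[:,2]-c)*.64,W)
# prediction: blank-top centre for roll r about x through feet (ball centres z=.014), rolling
for n in('top','scene'):
    for r in(.09,.02,0,-.02):
        y,z=.014,.113-.014
        P=lambda r:(.579,-.081+y*np.cos(r)+z*np.sin(r)+.014*r, .014-y*np.sin(r)+z*np.cos(r))
        print(n,r,np.subtract(proj(n,P(r)),proj(n,P(.09))).round(2))
to(.574,-.163,.15)
E
```

```text
time_s: 11.15
eef_pos: [0.5847, 0.0865, 0.0063]
eef_rot: [-0.0, 0.721, 0.692, 0.0]
wrist_force: [0.4, 4.3, -0.5]
opening: -0.0
grasp_force: 2.2
time_s: 12.02
eef_pos: [0.5918, 0.1866, 0.1712]
eef_rot: [0.003, 0.721, 0.693, 0.003]
wrist_force: [1.3, 0.3, -0.4]
opening: 0.003
grasp_force: 0.0
top 0.9764361849554544 [4.42480385 0.05724907] [[ 1.0043097  -0.01494734  7.605888  ]
 [-0.01316151  1.0070908   0.28917503]]Traceback (most recent call last):
  File "<stdin>", line 12, in <module>
cv2.error: OpenCV(4.12.0) /io/opencv/modules/video/src/ecc.cpp:589: error: (-7:Iterations do not converge) The algorithm stopped before its convergence. The correlation is going to be minimized. Images may be uncorrelated or non-overlapped in function 'findTransformECC'
```

View pics/c7.png

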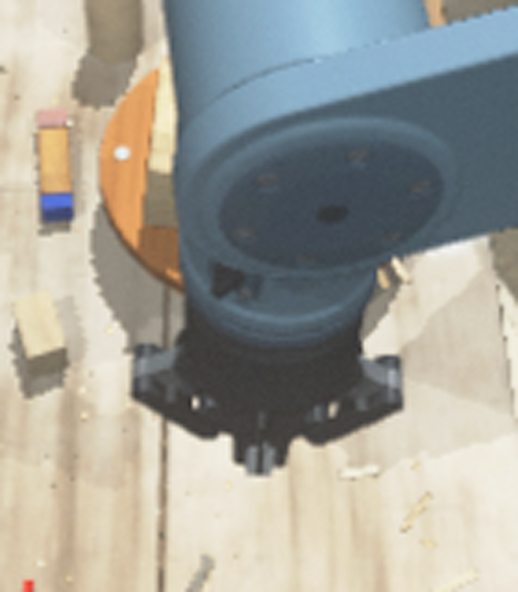

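View pics/c6.png

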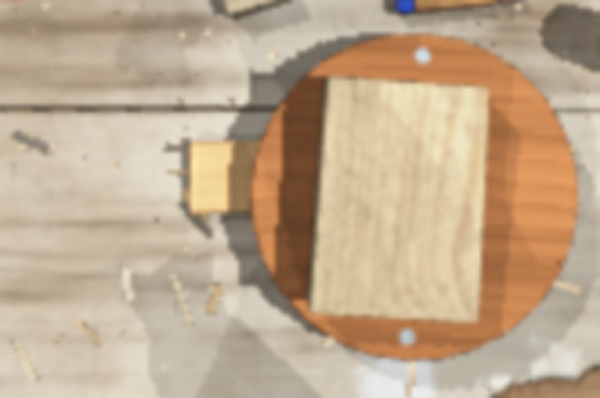

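The top crop shows the wedge under the stand with back corners (190,141) and (190,213), and the screws at (422,56) and (406,337). In the scene crop the arm hides most of it.

Run:
```python
from h import *
T=lambda u,v,z: onz('top',140+u/3.614,150+v/3.614,z)
b=[T(190,141,.018),T(190,213,.018)]; print('back',b)
for r in(.09,.04,.02,0,-.02):
    def P(r,y,z): z-=.014; return (.579,-.081+y*np.cos(r)+z*np.sin(r)+.014*r,.014-y*np.sin(r)+z*np.cos(r))
    print(r,[np.subtract(proj('top',P(r,y,z)),proj('top',P(.09,y,z))).round(2)[0] for y,z in((.014,.113),(0,.058))])
print('disc ctr',T(414,196.5,.058))
to(.574,-.163,.15)
```

```text
back [array([0.61686395, 0.07362332, 0.018     ]), array([0.56703223, 0.07309072, 0.018     ])]
0.09 [np.float64(0.0), np.float64(0.0)]
0.04 [np.float64(2.44), np.float64(1.2)]
0.02 [np.float64(3.43), np.float64(1.68)]
0 [np.float64(4.42), np.float64(2.16)]
-0.02 [np.float64(5.41), np.float64(2.64)]
disc ctr [ 0.57749348 -0.08085068  0.058     ]
t 12.125 pos [0.5888 0.1862 0.1664] y-axis ang -0.041 tilt [ 0.    -0.001 -1.   ] q [ 0.11  0.34  1.55 -0.    1.25  0.16] op -0.0 F [-1.05 -0.16 -0.72]
rows [-0.3495 -0.0005  0.0165] [0. 0. 0.]
```

Measured shifts of 4.42 and 2.08 px against 4.42 and 2.16 predicted for exactly level. The wedge centre is ≈ 12 mm outside the foot. Next is the press.

```bash
python3 jog.py '[[-0.06,-0.001,0,0,0,0,0],[-0.12,-0.001,0,0,0,0,0],[-0.18,-0.001,0,0,0,0,0],[-0.24,-0.001,0,0,0,0,0],[-0.3,-0.001,0,0,0,0,0],[-0.353,-0.001,0,0,0,0,0],[-0.353,-0.001,0,0,0,0,0],[-0.353,-0.001,0,0,0,0,0]]'
python3 jog.py '[[0,0,0.05,0,0,0,0],[0,0,0.085,0,0,0,0],[0,0,0.095,0,0,0,0],[0,0,0.095,0,0,0,0]]'
python3 -c "
from h import *
to(.573,-.167,.058)"
```

```text
time_s: 13.12
eef_pos: [0.5723, -0.1659, 0.1645]
eef_rot: [-0.002, 0.722, 0.692, -0.0]
wrist_force: [-0.0, -0.4, -0.4]
opening: -0.004
grasp_force: 0.0
time_s: 13.62
eef_pos: [0.5733, -0.1653, 0.071]
eef_rot: [-0.001, 0.721, 0.693, -0.0]
wrist_force: [-0.7, -0.1, 0.7]
opening: 0.003
grasp_force: 0.0
t 13.625 pos [ 0.5733 -0.1653  0.071 ] y-axis ang -0.039 tilt [-0.001  0.001 -1.   ] q [-0.48  0.42  1.66  0.    1.07 -0.44] op 0.0 F [-0.65 -0.07  0.68]
rows [-0.0018 -0.0002  0.013 ] [0. 0. 0.]
```

Lower in small steps until the wrist feels it.

```bash
python3 jog.py '[[0,0,0.005,0,0,0,0],[0,0,0.009,0,0,0,0],[0,0,0.0115,0,0,0,0],[0,0,0.0115,0,0,0,0]]'
python3 jog.py '[[0,0,0.0005,0,0,0,0],[0,0,0.001,0,0,0,0],[0,0,0.001,0,0,0,0]]'
```

```text
time_s: 14.12
eef_pos: [0.5734, -0.1665, 0.0598]
eef_rot: [-0.0, 0.722, 0.692, 0.0]
wrist_force: [-0.8, -0.2, 0.7]
opening: -0.005
grasp_force: 0.0
time_s: 14.5
eef_pos: [0.5734, -0.1665, 0.0588]
eef_rot: [0.0, 0.721, 0.692, 0.0]
wrist_force: [0.3, 0.7, 0.4]
opening: 0.002
grasp_force: 0.0
```

```bash
python3 jog.py '[[0,0,0.0005,0,0,0,0],[0,0,0.001,0,0,0,0],[0,0,0.001,0,0,0,0]]'
python3 jog.py '[[0,0,0.0005,0,0,0,0],[0,0,0.0005,0,0,0,0]]'
```

```text
time_s: 14.88
eef_pos: [0.5734, -0.1665, 0.0579]
eef_rot: [0.0, 0.721, 0.692, 0.0]
wrist_force: [-0.6, -0.3, 0.4]
opening: -0.001
grasp_force: 0.3
time_s: 15.12
eef_pos: [0.5735, -0.1665, 0.0577]
eef_rot: [0.0, 0.721, 0.692, -0.0]
wrist_force: [-3.1, 0.7, 5.1]
opening: -0.002
grasp_force: 2.5
```

```bash
python3 jog.py '[[0,0,0.0004,0,0,0,0],[0,0,0.0004,0,0,0,0],[0,0,0.0004,0,0,0,0]]'
```

```text
time_s: 15.5
eef_pos: [0.5735, -0.1666, 0.0577]
eef_rot: [0.0, 0.721, 0.692, -0.0]
wrist_force: [-3.5, 1.3, 7.1]
opening: -0.003
grasp_force: 3.8
```

It held about 7 N without sinking. I'll retreat and check.

```bash
python3 jog.py '[[0,0,-0.01,0,0,0,0],[0,0,-0.05,0,0,0,0],[0,0,-0.1,0,0,0,0],[0,0,-0.14,0,0,0,0],[-0.05,0,-0.14,0,0,0,0],[-0.11,0,-0.14,0,0,0,0],[-0.17,0,-0.14,0,0,0,0],[-0.2,0,-0.14,0,0,0,0],[-0.2,0,-0.14,0,0,0,0],[-0.2,0,-0.14,0,0,0,0]]'
python3 - <<'E'
from h import *
A=ctrl.camera('top');B=ctrl.camera('scene')
a=cv2.resize(A[130:260,140:360],(440,260),interpolation=cv2.INTER_CUBIC); b=cv2.resize(B[120:310,200:360],(320,380),interpolation=cv2.INTER_CUBIC)
o=np.zeros((380,760,3),np.uint8);o[:260,:440]=a;o[:,440:]=b;cv2.imwrite('pics/c8.png',o)
g=lambda i:cv2.cvtColor(i,cv2.COLOR_BGR2GRAY).astype(np.float32)
a0=g(cv2.imread('pics/top0.png'));a1=g(cv2.resize(A,(800,600),interpolation=cv2.INTER_CUBIC))
W=np.eye(2,3,dtype=np.float32)
cc,W=cv2.findTransformECC(a0[260:380,340:435],a1[260:380,340:435],W,cv2.MOTION_AFFINE,(3,200,1e-6),None,3)
c=np.array([47.5,60]);print(cc,(W[:,:2]@c+W[:,2]-c)*.64)
E
```

```text
time_s: 16.75
eef_pos: [0.5652, -0.3655, 0.1967]
eef_rot: [-0.0, 0.721, 0.693, 0.0]
wrist_force: [-0.7, -0.3, -0.3]
opening: 0.001
grasp_force: 0.0
0.6107531545823406 [ 3.99485965 -3.36098835]
```

View pics/c8.png

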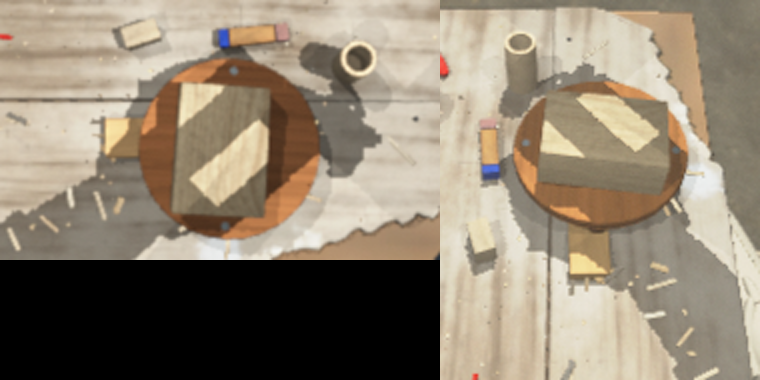

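The hand is clear and its shadow spoils the correlation (0.61), so that shift doesn't count. The screw at (233,71) and blank corner at (180,84) match their level positions to within 0.5 px. The wedge is in place and the bystanders haven't moved.

```bash
python3 -c "
from bench import ctrl
print(ctrl.hand_in())"
```

```text
the job is handed in; nothing more can be done
None
```

The job is handed in, with no verdict returned: the wedge is under the short foot, the stand measured level to within the cameras' accuracy, it held steady under a press of about 7 N on the opposite rim, and the hand is clear.

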